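# Set up the drilling jig and hold its guide rod in place

### The arm

A 6-joint arm with a two-finger parallel gripper is mounted at the origin on a cart in front of the work surface, level with it; the furniture and walls round the work are solid. World frame = base frame: x ahead of the robot, y to its left, z up, the work surface at z = 0. Lengths are in mm, angles in rad, forces in N, time in s.
With the tool pointing down it reaches from about 400 to 925 mm from the base axis. Payload 3.4 kg.
Tool frame: the origin (TCP) lies between the finger pads; the fingertips stand 8 mm ahead of it and the grasp point (between the pads) lies 11 mm behind it (tip_extent is the distance from the TCP to the fingertips, in mm); z points along the fingers, y is the line along which they close (so a half turn about z gives the same grasp; the last joint's range is limited). The gripper opens to 85 mm and grips with 20 to 120 N. Pads are 22 mm wide; open, the fingers measure 114 mm over their backs; the gripper's body (76 mm by 85 mm) begins 54 mm behind the grasp point. The pads swing forward as they close: fully open they stand 13 mm farther back than shut.
Start: joints at [-1.28, 0.307, 1.506, -0, 1.328, -0.073], TCP at [205.115, -537.177, 216.505] pointing down, gripper open.
Joint ranges: [-3.12, 3.12], [-1.05, 2.28], [0.14, 2.33], [-1.42, 4.57], [0.1, 2.73], [-2.68, 2.68]. Speed limits (rad/s): [2.57, 2.57, 3.14, 3.14, 3.14, 3.14].

### API

Orientations are given as a unit quaternion [w, x, y, z].
In Python, from cell import * gives the robot as it stands. The module is installed in compiled form; this text tells all that it offers. Calls block until the motion is done:
- move_ptp(position, orientation): joint-space move of the TCP to a pose.
- move_straight(position, attitude=None, rate=150): straight line of the TCP; attitude=None keeps the orientation; rate is the mean speed in mm/s.
- move_joints(angles): joint-space move.
- gripper_to(opening, squeeze=None): opening from 0.0 (shut) to 1.0 (fully open); squeeze is the grip in N (None keeps the last); returns when the fingers have stopped.
- pause(seconds).
- solve_ik(position, orientation): joint angles nearest the present ones, or None.
- sense(): the state.
- capture(name): name is "side" or "top"; returns a dict with "img" (480x640x3 uint8, red, green, blue), "fx", "fy", "cx", "cy" (pixels), "world_from_camera" (4x4, takes a point from camera to world coordinates). Camera axes: x right, y down, z forward; pixel columns grow to the right and rows downward; lengths in mm; the calibration is good to about 2 mm. A picture is of the moment at which its call begins. There is no depth.
A pose or a line that the arm cannot do raises PlanningError and nothing moves.
- close_job(): hands the job in; it is judged then, once.
The state is a dict: "clock": time; "joints": joint angles; "qd": joint speeds; "effort": joint torques, N m; "eef_pos": TCP position; "orientation": TCP orientation; "wrist_force": force on the tool from outside, world axes, zero at the start; "torque": the same for the moment, N m; "finger_gap": opening from 0.0 (shut) to 1.0 (fully open); "finger_force": force on a finger pad.
Only numpy, scipy, OpenCV 4.12 (cv2) and the standard library are available. Lean on these libraries where they do the work, as an engineer would, in place of code of your own. Each camera call takes 0.05 s, during which the arm holds its last target. There are 200 camera calls.

### The job

Set up the small drilling jig: slip the plain sleeve down over the jig's upright post until it sits fully home on the base plate, then lower the flat bar with the hole in its middle over the same post until it lies flat on the sleeve, its brass bushing straight above the brass bushing of the base, and let go of both. Then take the guide rod from its stand by its thick head, pass it down through the bar's bushing and on into the base's bushing to about the middle of that hole, without resting its tip on the bench, and finish still holding it there upright. Do not shift the bottle, the vial, the loupe or the tin.

Things in the scene. Friction and masses are not known exactly. Their poses are not given: they have to be found in the camera images.
- fixture_seat (a point): Jig base, fixed to the bench: aluminium plate 130 (x) x 60 (y) x 12 mm with an upright steel post 12 mm in diameter. This point is on the post's axis at the plate's top face, 12 mm above the bench; the post rises 60 mm above it, its last 8 mm tapering to 6 mm in diameter. Its x axis runs along the plate's length (the lower bushing is on the -x side, at x = -42 mm), z is up.
- fixture_bush (a point): Lower bushing of the jig base: brass, 23 mm outer diameter at its flared mouth, bore 10 mm. This point is the centre of the mouth, 24 mm above the bench, 12 mm above the plate; below it the mouth narrows from about 17 mm to 10 mm within 4 mm, and the bore goes on down through the plate to the bench (24 mm in all).
- sleeve_mid (a point): Plain steel sleeve standing upright and loose on the bench: outer diameter 24, bore 14, height 34 mm. This point is its centre, 17 mm above its underside; z is its axis.
- bridge_mid (a point): Flat dark steel bar lying loose on the bench: 116 (x) x 30 (y) x 12 mm, with a through hole of 14 mm in the middle for the post. This point is the centre of the bar, in that hole, half-way up (6 mm above its underside). x runs along the bar; the end with the brass bushing is the -x end, the +x end has a low solid steel button (18 mm diameter, 5 mm high) and no hole; z is up.
- bridge_bush (a point): Bushing in the bar: brass with a flared mouth, bore 10 mm through the bar, 42 mm from the bar's middle on its -x side. This point is the centre of the mouth, 6 mm above the bar's top face (18 mm above its underside); the mouth narrows from about 17 mm to 10 mm within 4 mm.
- rod_tip (a point): Lower tip of the steel guide rod: the shank is 8 mm in diameter and 66 mm long with a 3 mm taper at the tip; above it is the thick grooved head, 18 mm in diameter and 36 mm high. This point is on the axis at the very tip; z points along the rod to the head.
- rod_head (a point): Centre of the guide rod's thick head, on the axis, 84 mm from the tip (18 mm above the head's shoulder). At the start the rod stands upright in a fixed stand, a tube 18 mm in diameter with a 48 mm round foot; the head's shoulder rests on the tube's top, 74 mm above the bench, and the shank hangs loose inside it, so it lifts straight out.
- amber_bottle: Bystander: amber bottle with pale ribbed cap, 42 mm in diameter, 69 mm high; origin at the centre of its underside.
- vial: Bystander: small brown vial with black cap, 31 mm in diameter, 54 mm high; origin at the centre of its underside.
- eye_loupe: Bystander: black conical eye loupe, 37 mm in diameter, 32 mm high; origin at the centre of its underside.
- screw_tin: Bystander: flat round tin, 56 mm in diameter, 15 mm high; origin at the centre of its underside.
Things that resemble listed ones, but are neither listed nor needed, are in the scene too. What is shaped like the part that bears bridge_mid but blue is not meant.

How it is judged (in metres and radians):
On the way, in this order (a step that is already met when the one before it is completed fails the run):
1. the sleeve is fully home on the base plate, round the post, and let go (horizontal distance between sleeve_mid and fixture_seat below 0.003 m and z of sleeve_mid in the frame of fixture_seat below 0.0195 m and angle between sleeve_mid's own z axis and vertical below 0.08 rad and contact force between the fingers and sleeve below 0.1 N), for 0.2 s.
2. the bar lies flat on the sleeve, round the post, and is let go (all of step 1 and horizontal distance between bridge_mid and fixture_seat below 0.003 m and z of bridge_mid in the frame of fixture_seat between 0.0375 and 0.0425 m and angle between bridge_mid's own z axis and vertical below 0.08 rad and contact force between the fingers and bridge below 0.1 N), for 0.2 s.
At the end, for the whole second after the job is handed in: Sleeve down on the plate, bar flat on the sleeve (2.5 mm in height, 3 mm of the post's centre, 4.5 degrees), both let go; bushings in line within 4 mm; rod gripped, still, upright within 4 degrees, through both bushings, tip 6 to 22 mm below the lower mouth, off the bench (all of step 2 and horizontal distance between rod_tip and fixture_bush below 0.003 m and z of rod_tip in the frame of fixture_bush between -0.022 and -0.006 m and horizontal distance between bridge_bush and fixture_bush below 0.004 m and angle between rod_tip's own z axis and vertical below 0.07 rad and contact force between the fingers and rod above 1 N and linear speed of rod below 0.02 m/s); the arm keeps its last pose, push and grip.
It fails at once if the amber bottle is shifted by more than 20 mm (distance of amber_bottle from where it was at the start of the episode above 0.02 m).
It fails at once if the vial is shifted by more than 20 mm (distance of vial from where it was at the start of the episode above 0.02 m).
It fails at once if the eye loupe is shifted by more than 20 mm (distance of eye_loupe from where it was at the start of the episode above 0.02 m).
It fails at once if the tin is shifted by more than 20 mm (distance of screw_tin from where it was at the start of the episode above 0.02 m).
It also fails if it takes over 67 s, if anything falls off the work surface, if the arm or the gripper's body presses on something with over 40 N, if the wrist force passes 120 N, or if a joint passes its speed limit or range.

## Working session

There is one attempt and no reset: what is moved stays moved. The work goes in short steps, each a Python script; the robot and the scene stay as the last script left them, time stands still between calls to the robot, and variables do not carry over. Pictures are saved under pics/ and viewed, at most 10 in all, crops included, and the job is handed in when it is done.

```bash
mkdir -p pics; python3 - <<'E'
from cell import *
import cv2,numpy as np
for n in ("top","side"):
    c=capture(n); cv2.imwrite(f"pics/{n}0.png",c["img"][:,:,::-1])
    print(n,c["fx"],c["fy"],c["cx"],c["cy"]); print(np.round(c["world_from_camera"],4).tolist())
s=sense(); print(s)
E
```

```text
top 453.04146154266465 453.04146154266465 319.82483153307726 243.65199769943388
[[0.0116, -0.999, 0.0423, 513.3119], [-0.9999, -0.0117, -0.0009, 168.1225], [0.0014, -0.0423, -0.9991, 1267.4374], [0.0, 0.0, 0.0, 1.0]]
side 442.6674338763597 442.6674338763597 328.15035309654996 237.04419055043036
[[-0.9825, -0.1001, 0.1571, 372.8378], [-0.1863, 0.535, -0.8241, 1172.3302], [-0.0016, -0.8389, -0.5443, 752.7254], [0.0, 0.0, 0.0, 1.0]]
{'clock': 0.1, 'joints': array([-1.27951293e+00,  3.07492977e-01,  1.50755993e+00,  7.85998307e-07,
        1.32841409e+00, -7.35023292e-02]), 'qd': array([ 0.00055934,  0.0006241 , -0.00298253, -0.00068259,  0.00169742,
       -0.00048435]), 'effort': array([-6.07629099e-04, -4.58531964e+01, -2.52607208e+01, -2.38341408e-04,
        5.55064558e-03,  3.94185122e-05]), 'eef_pos': array([ 204.91423769, -536.53176523,  215.66969614]), 'orientation': array([-9.31665210e-04,  9.83412069e-01,  1.81383088e-01, -1.01468704e-04]), 'wrist_force': array([-0.73130064, -0.36274497,  0.10472269]), 'torque': array([ 0.01835441,  0.00877993, -0.02240157]), 'finger_force': 0.0, 'finger_gap': 1.000635830582847}
```

View pics/top0.png

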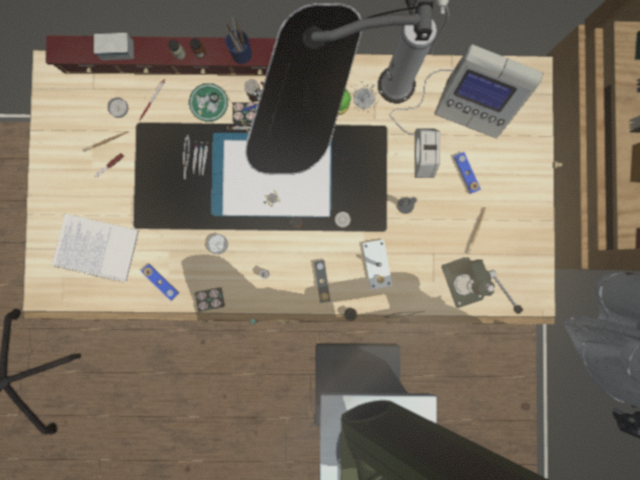

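View pics/side0.png

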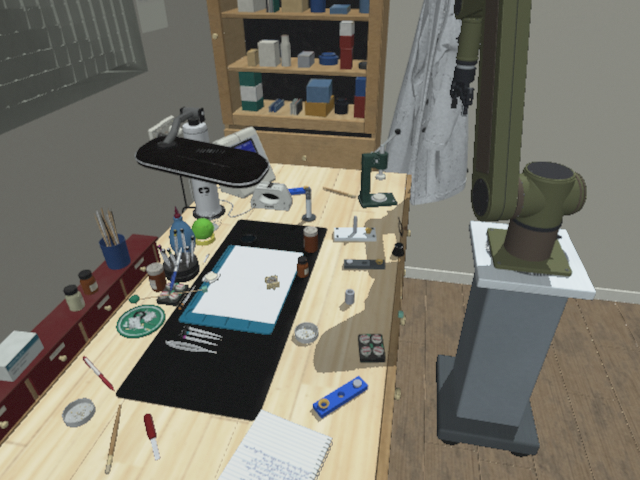

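The top view shows the jig base at about (376,263), the sleeve at (261,271), the dark bar at (321,280) and the rod in its stand at (406,204). The loupe is at (349,313), the bottle at (343,218) and the tin at (217,243). I'll enlarge both views.

```bash
python3 - <<'E'
import cv2
a=cv2.imread("pics/top0.png")[190:325,245:425]; cv2.imwrite("pics/t1.png",cv2.resize(a,None,fx=4.4,fy=4.4,interpolation=cv2.INTER_CUBIC))
a=cv2.imread("pics/side0.png")[175:310,285:415]; cv2.imwrite("pics/s1.png",cv2.resize(a,None,fx=4.4,fy=4.4,interpolation=cv2.INTER_CUBIC))
E
```

```text
(no output)
```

View pics/t1.png

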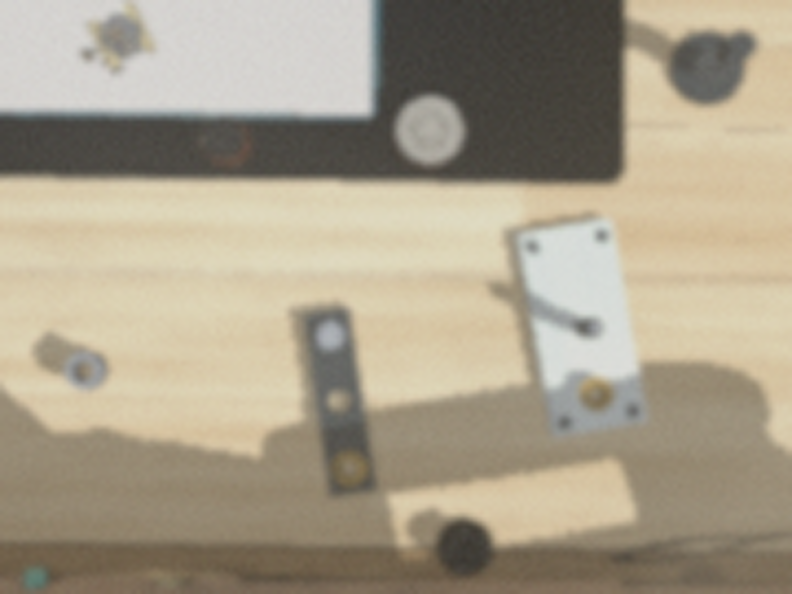

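View pics/s1.png

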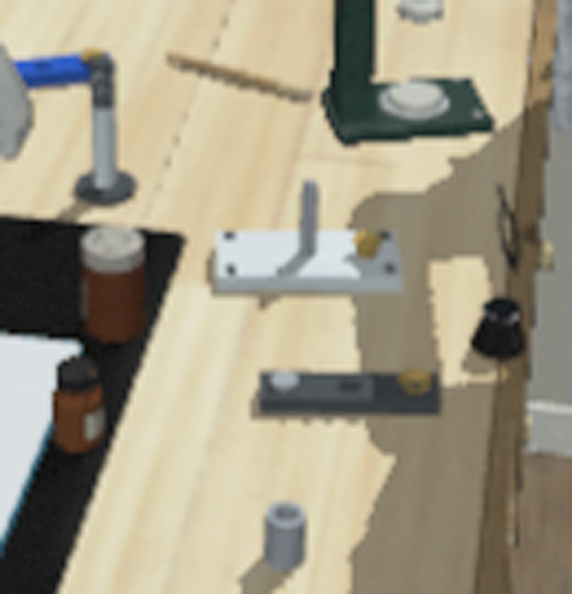

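Both crops show the parts clearly. In the top crop the post tip is at (590,327), the lower bushing at (596,394), the bar's hole at (340,400), its bushing at (350,468) and its button at (330,335). The sleeve rim is at (86,370), the rod foot at (706,68) and the head at (743,45). Side-crop positions go into the code below.

```bash
cat > h.py <<'E'
from cell import *
import cv2,numpy as np
from scipy.spatial.transform import Rotation as R
def ray_z(c,u,v,z):
    T=c["world_from_camera"]; d=T[:3,:3]@np.array([(u-c["cx"])/c["fx"],(v-c["cy"])/c["fy"],1]); o=T[:3,3]
    return (o+d*(z-o[2])/d[2])[:2]
def px(c,p):
    T=np.linalg.inv(c["world_from_camera"]); q=T[:3,:3]@np.asarray(p,float)+T[:3,3]
    return np.array([c["fx"]*q[0]/q[2]+c["cx"],c["fy"]*q[1]/q[2]+c["cy"]])
def down(yaw):  # tool down, closing (y) axis along world direction yaw (mod pi)
    y=np.array([np.cos(yaw),np.sin(yaw),0]); z=np.array([0,0,-1.]); x=np.cross(y,z)
    q=R.from_matrix(np.c_[x,y,z]).as_quat(); return [q[3],q[0],q[1],q[2]]
def crop(c,x0,y0,x1,y1,k,name):
    cv2.imwrite("pics/"+name,cv2.resize(c["img"][y0:y1,x0:x1,::-1],None,fx=k,fy=k,interpolation=cv2.INTER_CUBIC))
E
python3 - <<'E'
from h import *
t=capture("top"); s=capture("side")
f=lambda p,o:[(p[0]+.5)/4.4-.5+o[0],(p[1]+.5)/4.4-.5+o[1]]
P={"sleeve34":((86,370),(286,513),34),"barhole12":((340,400),(350,386),12),"barbush18":((350,468),(415,379),18),"button17":((330,335),(285,379),17),
"post72":((590,327),(310,183),72),"basebush24":((596,394),(369,239),24),"rodfoot3":((706,68),(105,187),4),"rodtop110":((743,45),(103,57),110),"loupe":((463,547),(498,342),12),
"h1":((532,246),(229,270),12),"h2":((602,236),(229,236),12),"h3":((565,423),(391,271),12),"h4":((633,411),(383,237),12),
"bottle69":((430,130),(113,240),69)}
for k,(a,b,z) in P.items():
    print(k,ray_z(t,*f(a,(245,190)),z).round(1),ray_z(s,*f(b,(285,175)),z).round(1))
E
```

```text
sleeve34 [482.  317.3] [480.9 319.6]
barhole12 [464.5 160.1] [462.2 161.1]
barbush18 [422.5 153.5] [421.5 154.1]
button17 [505.3 166.9] [503.5 168.1]
post72 [512.2  11.2] [510.5  12. ]
basebush24 [470.6   0.9] [4.685e+02 4.000e-01]
rodfoot3 [677.8 -70.6] [676.4 -69.3]
rodtop110 [677.7 -72.1] [676.8 -76.7]
loupe [373.6  82.1] [371.7  94.1]
h1 [562.7  40.2] [562.   40.1]
h2 [569.6  -3.9] [569.7  -4.5]
h3 [451.8  18.7] [450.2  20.5]
h4 [459.8 -24. ] [460.5 -23.5]
bottle69 [629.8 108.1] [629.3 105.2]
```

Both cameras agree to about 2 mm. The base holes and bushing put the post axis at about (511, 8.3) with yaw 0.186. I'll pick the sleeve now, squeezing it twice at right angles to centre it in the gripper.

```bash
python3 - <<'E'
from h import *
s=sense(); p=s["eef_pos"]; Y=.186
move_straight([p[0],p[1],300],rate=250)
gripper_to(.65,30)
move_ptp([481.5,318.4,240],down(Y))
move_ptp([481.5,318.4,70],down(Y))
move_straight([481.5,318.4,13],rate=120)
gripper_to(0,20); print(sense()["finger_gap"],sense()["eef_pos"])
gripper_to(.65)
move_straight([481.5,318.4,55],rate=150)
move_ptp([481.5,318.4,55],down(Y+np.pi/2))
move_straight([481.5,318.4,13],rate=120)
gripper_to(0,40); s=sense(); print(s["finger_gap"],s["eef_pos"],s["finger_force"])
move_straight([481.5,318.4,130],rate=200)
move_straight([511,8.3,130],rate=300)
s=sense(); print(s["clock"],s["eef_pos"],s["finger_force"],s["finger_gap"],s["joints"],s["wrist_force"])
a=capture("side");b=capture("top")
crop(a,300,160,400,250,4,"x.png");crop(b,320,220,420,310,4,"y.png")
cv2.imwrite("pics/c1.png",np.hstack([cv2.imread("pics/x.png"),cv2.imread("pics/y.png")]))
print("side axis/top pred",px(a,[511,8.3,72]),px(a,[511,8.3,12]),px(b,[511,8.3,12]))
E
```

```text
0.26018276567529613 [482.16528785 318.82164187  14.01840084]
0.24373745241871342 [482.30878644 318.76723383  14.04926676] 39.128921982919564
11.0917 [510.40633882   9.03772936 129.49575262] 39.15230841434095 0.2442624888529619 [-6.55125951e-02  3.04730606e-01  1.75925046e+00  6.83257496e-04
  1.07892852e+00 -1.82277847e+00] [-0.13165134 -0.49890131 -0.65539695]
side axis/top pred [355.07336811 215.58093644] [354.46883864 232.18538441] [376.91680272 264.3311514 ]
```

View pics/c1.png

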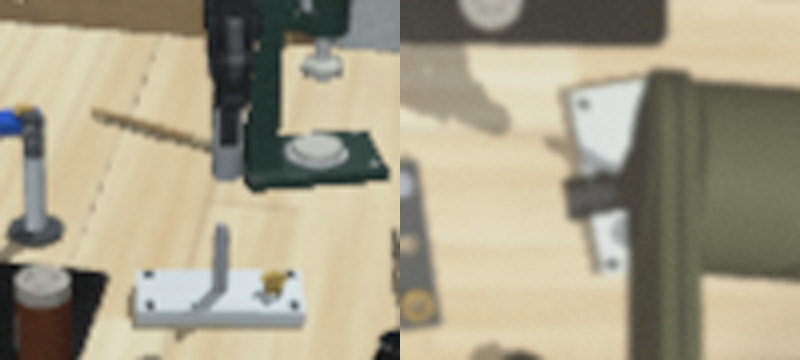

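The side crop shows the held sleeve centred at column 227 and the post at 222, so it needs roughly 2 mm more in +x. The arm blocks the top view. I'll close in and measure more finely.

```bash
python3 - <<'E'
from h import *
pause(.2); print(sense()["eef_pos"])
move_straight([512,8.3,94],rate=150); pause(.3); s=sense(); print(s["eef_pos"],s["clock"])
a=capture("side"); 
crop(a,330,185,385,240,10,"c2.png"); 
e=s["eef_pos"]; print([px(a,[e[0],e[1],z]).round(2) for z in (80,114)],[px(a,[511,8.3,z]).round(2) for z in (12,72)])
E
```

```text
[510.92077815   9.26750078 130.0066474 ]
[512.64310849   8.25464726  94.80878016] 12.0833
[array([354.62, 213.25]), array([354.97, 203.42])] [array([354.47, 232.19]), array([355.07, 215.58])]
```

View pics/c2.png

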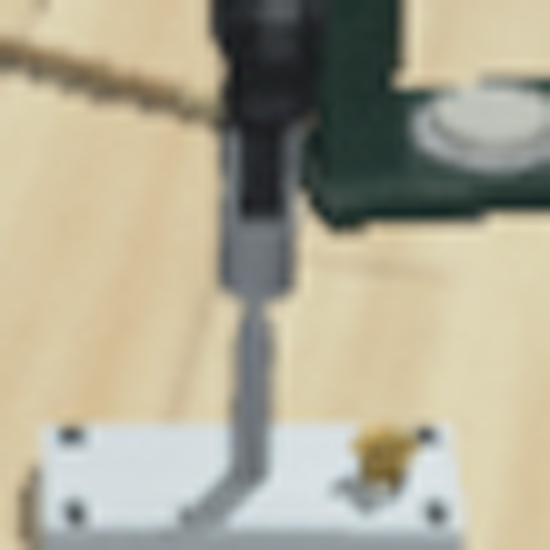

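The sleeve's lower rim is centred at column 257.5 and the post's tip extrapolates to about 256, so they line up within 1 mm. I'll lower it while watching the wrist force.

```bash
cat >> h.py <<'E'
def lower(x,y,z0,z1,step=4,fmax=15,rate=60,comply=0.0):
    z=z0
    while z>z1:
        z=max(z1,z-step); move_straight([x,y,z],rate=rate); s=sense(); f=s["wrist_force"]
        print(round(z,1),s["eef_pos"].round(1),f.round(1))
        if comply: x+=np.clip(comply*f[0],-.6,.6)*(abs(f[0])>1.5); y+=np.clip(comply*f[1],-.6,.6)*(abs(f[1])>1.5)
        if f[2]>fmax: break
    return x,y,z
E
python3 - <<'E'
from h import *
pause(.1); print(sense()["wrist_force"].round(1))
print(lower(512.4,8.6,94,55,step=6,rate=80,comply=.08))
print(sense()["clock"])
E
```

```text
[ 0.1 -0.3 -0.5]
88 [511.8   8.6  87.5] [1.  0.  0.6]
82 [511.9   8.6  81.4] [-0.6 -0.7 -0.5]
76 [512.    8.6  75.5] [ 0.6 -0.8 -0.4]
70 [512.1   8.6  69.6] [ 0.6 -0.5 -1. ]
64 [512.1   8.6  63.6] [ 1.1 -0.5 -0.8]
58 [512.2   8.6  57.6] [-0.2 -0.5 -0.1]
55 [512.3   8.6  54.9] [ 0.5 -0.3 -0.8]
(np.float64(512.4), np.float64(8.6), 55)
13.9833
```

```bash
python3 - <<'E'
from h import *
x,y,z=lower(512.4,8.6,55,24.5,step=5,fmax=6,rate=60,comply=.08)
gripper_to(.55,20); pause(.2)
s=sense(); print(s["eef_pos"],s["finger_force"],s["clock"],s["wrist_force"])
move_straight([x,y,135],rate=200)
a=capture("side"); crop(a,330,185,385,240,8,"c3.png")
E
```

```text
50 [512.3   8.5  49.7] [ 0.3 -1.5 -0.8]
45 [512.4   8.5  44.7] [ 0.1 -1.9 -1. ]
40 [512.3   8.4  39.7] [ 0.9 -1.4 -2. ]
35 [512.3   8.4  34.7] [ 1.9 -1.  -2. ]
30 [512.3   8.4  29.6] [-0.3 -1.7 -1.8]
25 [513.4   7.8  25.6] [-0.2 -3.1  5.1]
24.5 [513.5   7.8  25.6] [-1.2 -3.1  9. ]
[512.41949949   8.12951063  24.3177808 ] 0.0 16.3083 [ 0.44140044 -0.2347841   0.1914788 ]
```

View pics/c3.png

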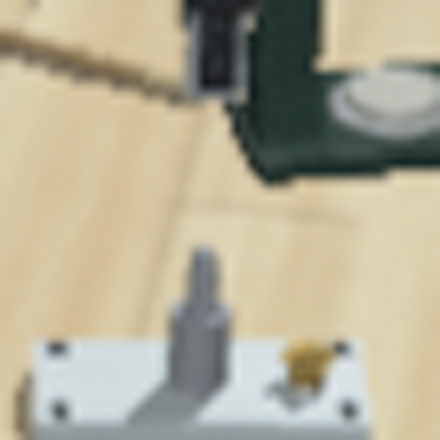

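The sleeve is home, with the post tip standing clear above it. The post axis in robot coordinates is about (512.4, 8.2). Next is the bar.

```bash
python3 - <<'E'
from h import *
b=[464.8,161]; q=down(.165+np.pi/2)
gripper_to(.65,20)
move_straight([b[0],b[1],135],q,rate=250)
move_straight([b[0],b[1],40],rate=250)
move_straight([b[0],b[1],9],rate=80); print(sense()["wrist_force"].round(1))
gripper_to(0,70); s=sense(); print(s["finger_gap"],s["eef_pos"],s["finger_force"],s["wrist_force"].round(1))
move_straight([b[0],b[1],115],rate=150)
move_straight([512.4,8.2,115],down(.186+np.pi/2),rate=250)
move_straight([512.4,8.2,88],rate=150)
pause(.3); s=sense(); print(s["finger_gap"],s["eef_pos"],s["finger_force"],s["clock"],s["wrist_force"].round(1))
a=capture("side"); crop(a,320,180,390,245,8,"c4.png")
E
```

```text
[ 0.  -0.   0.6]
0.0023945038173958572 [464.83853797 161.00458865   9.06215658] 0.0 [ 0.1 -0.8 -0. ]
-0.0029592274754623774 [512.9212835    8.38394183  88.727256  ] 0.0 22.0167 [ 0.3 -1.1 -0.3]
```

View pics/c4.png

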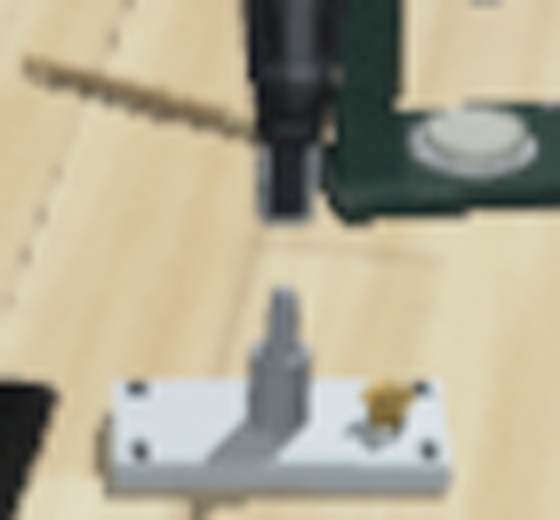

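I missed the bar: the fingers shut completely. The side crop shows the shut tips at row 222 (v≈208), which is z≈96 with the TCP at 89. So the real tips stand about 7 mm behind the TCP, not 8 mm ahead, and they passed over the bar. I'll check by image difference that the bar hasn't moved, then retry lower.

```bash
python3 - <<'E'
from h import *
a=capture("side")["img"].astype(float); r=cv2.imread("pics/side0.png")[:,:,::-1].astype(float)
d=np.abs(a-r).mean(2)[252:274,338:392]; print("diff",d.mean(),d.max())
g=lambda i:np.float32(i[250:276,334:396].mean(2))
print(cv2.phaseCorrelate(g(r),g(a)))
b=[464.8,161]; q=down(.165+np.pi/2)
move_straight([512.4,8.2,120],rate=200); gripper_to(.65,20)
move_straight([b[0],b[1],120],q,rate=250)
move_straight([b[0],b[1],12],rate=200)
z=9
while z>-5:
    z-=3.5; move_straight([b[0],b[1],z],rate=50); f=sense()["wrist_force"]; print(z,f.round(1))
    if f[2]>4: break
gripper_to(0,70); s=sense(); print(s["finger_gap"],s["eef_pos"],s["finger_force"],s["wrist_force"].round(1),s["clock"])
E
```

```text
diff 19.73905723905724 78.0
((0.026457796107035136, 0.7608620912202451), 0.7512556137862029)
5.5 [-0.9  0.3 -0.1]
2.0 [0.5 0.2 0.2]
-1.5 [0.1 0.7 0.2]
-5.0 [-0.6  0.7  0.1]
0.29413614674607036 [464.86530884 160.9680471   -4.46447088] 68.49902104586363 [-0.6 -1.   4.4] 25.9333
```

It's gripped this time (gap 0.294, 68 N). I'll lift it and check it against the post.

```bash
python3 - <<'E'
from h import *
move_straight([464.8,161,100],rate=150)
move_straight([512.4,8.2,100],down(.186+np.pi/2),rate=220)
move_straight([512.4,8.2,75],rate=150)
pause(.3); s=sense(); print(s["finger_gap"],s["eef_pos"],s["finger_force"],s["clock"],s["wrist_force"].round(1))
a=capture("side"); crop(a,320,185,390,245,10,"c5.png")
e=s["eef_pos"]; k=lambda p:((px(a,p)-[320,185])*10+4.5).round(1)
u=np.array([np.cos(.186),np.sin(.186),0]); h=np.array([512.4,8.2,0])
for z,n in((e[2]+4.5+12,"top"),(e[2]+4.5,"bot")): print(n,[k(h+d*u+[0,0,z]) for d in(-58,0,58)])
print("bush",k(h-42*u+[0,0,e[2]+22.5]),"post72",k(h+[0,0,72]))
E
```

```text
0.2926200083065745 [512.93318257   8.38221386  75.7071159 ] 69.02275040745735 28.275 [-0.2 -1.  -0.3]
top [array([544.3, 251.9]), array([352.8, 252. ]), array([161.3, 252.1])]
bot [array([542.2, 286.3]), array([351.6, 286.4]), array([161. , 286.5])]
bush [492.4 234.6] post72 [350.7 309.7]
```

View pics/c5.png

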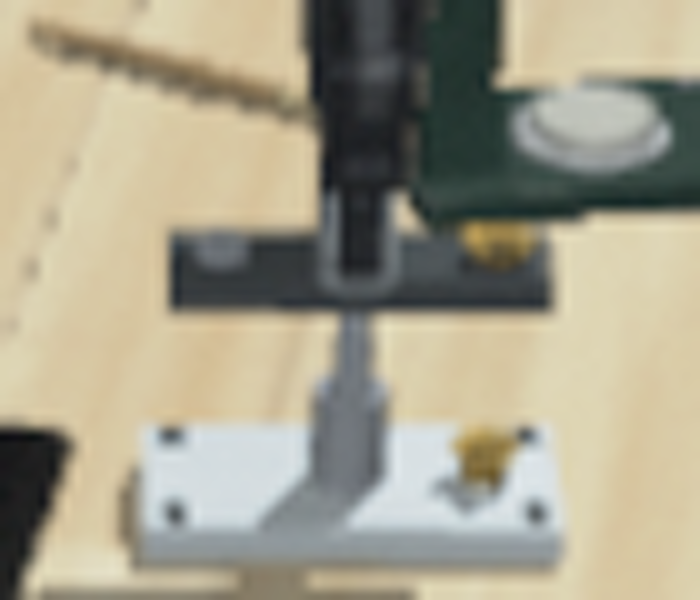

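The bar is held level, with the button end on the left. Its front edges are at columns 170 and 553 (centre about 361), against about 355 for the post, so I'll add about 1 mm in +x. I'll lower it with light force compliance.

```bash
python3 - <<'E'
from h import *
x,y,z=lower(513.4,8.2,75,43,step=4,fmax=8,rate=60,comply=.1)
print(x,y,z,sense()["clock"])
E
```

```text
71 [513.2   8.1  70.8] [-0.4  0.6 -1. ]
67 [513.    8.2  66.6] [ 0.8 -1.1 -0.7]
63 [513.1   8.2  62.7] [ 0.2  0.1 -1.5]
59 [513.1   8.2  58.7] [-0.2 -0.8 -0.7]
55 [513.1   8.2  54.7] [-0.2 -0.4 -0.2]
51 [513.1   8.2  50.7] [-0.9  0.6 -0.4]
47 [513.1   8.2  46.7] [-0.8  0.1 -1. ]
43 [513.1   8.2  42.7] [ 0.6  0.5 -1.1]
513.4 8.2 43 30.325
```

```bash
python3 - <<'E'
from h import *
x,y,z=lower(513.4,8.2,43,39.5,step=1,fmax=5,rate=30,comply=.1)
gripper_to(.6,20); pause(.3); s=sense(); print(s["finger_force"],s["wrist_force"].round(1),s["eef_pos"])
move_straight([x,y,110],rate=200)
move_ptp([678.5,-70.8,170],down(.186+np.pi/2))
a=capture("side"); crop(a,285,175,395,245,7,"c6.png")
move_straight([678.5,-70.8,76],rate=120); print(sense()["wrist_force"].round(1))
gripper_to(0,60); s=sense(); print(s["finger_gap"],s["finger_force"],s["wrist_force"].round(1),s["eef_pos"],s["clock"])
E
```

```text
42 [513.4   8.2  42. ] [ 0.4 -0.9 -0.4]
41 [513.7   8.2  41.5] [-1.9  1.4  4.9]
40 [514.    8.2  41.4] [-2.   0.3 12.2]
0.0 [-0.5 -0.5  0.6] [513.17664545   8.20732352  39.87597005]
[-0.2  0.2 -0.5]
0.18141392514808674 58.57688069343567 [ 0.1 -0.1  4.8] [679.20771925 -71.04283903  77.13357738] 34.4333
```

View pics/c6.png

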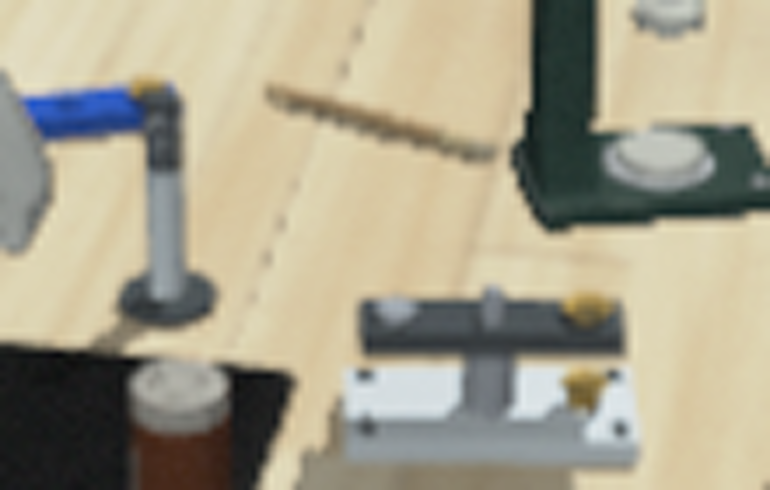

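The bar lies flat on the sleeve with the post through it, and its bushing (588,308) is straight above the base's (586,385). The rod is gripped. I'll lift it, hover over the bushing and measure the shank column against the brass column in code.

```bash
python3 - <<'E'
from h import *
bg=capture("side")["img"].astype(int)
move_straight([678.5,-70.8,100],rate=60); print(sense()["wrist_force"].round(1))
move_straight([678.5,-70.8,168],rate=150)
move_straight([471.2,.5,168],rate=220)
move_straight([471.2,.5,142],rate=100); pause(.3)
s=sense(); print(s["eef_pos"],s["finger_gap"],s["finger_force"],s["clock"],s["wrist_force"].round(1))
c=capture("side"); im=c["img"].astype(int)
k=(bg[:,:,0]-bg[:,:,2]>60)&(bg[:,:,1]<bg[:,:,0]-20)
for r in range(214,236): 
    w=np.where(k[r,362:375])[0]+362
    print(r,"brass",w.min() if len(w) else None,w.max() if len(w) else None, "w",np.round(w.mean(),2) if len(w) else None)
for r in range(186,222):
    d=np.abs(im[r,355:385]-bg[r,355:385]).sum(1); print(r,d.tolist())
e=s["eef_pos"]
print("pred tip",px(c,[e[0],e[1],e[2]-68.5]),"shoulder",px(c,[e[0],e[1],e[2]-2.5]),"mouth",px(c,[e[0],e[1],64]),px(c,[e[0],e[1],24]))
E
```

```text
[ 0.4 -0.5 -0.5]
[4.71700319e+02 4.24342050e-01 1.42517521e+02] 0.17850301454831305 58.84886384010315 37.4917 [ 0.7  0.5 -0. ]
214 brass None None w None
215 brass None None w None
216 brass 368 368 w 368.0
217 brass 366 370 w 368.0
218 brass 366 371 w 368.5
219 brass None None w None
220 brass None None w None
221 brass None None w None
222 brass None None w None
223 brass None None w None
224 brass None None w None
225 brass None None w None
226 brass None None w None
227 brass None None w None
228 brass 367 368 w 367.5
229 brass 366 370 w 368.0
230 brass None None w None
231 brass None None w None
232 brass None None w None
233 brass None None w None
234 brass None None w None
235 brass None None w None
186 [10, 15, 14, 16, 15, 11, 7, 5, 7, 1, 5, 21, 142, 183, 40, 287, 504, 486, 378, 182, 46, 13, 12, 19, 15, 12, 12, 13, 13, 14]
187 [8, 12, 12, 18, 14, 10, 5, 11, 1, 2, 7, 25, 136, 177, 45, 294, 501, 484, 356, 167, 44, 13, 13, 13, 9, 13, 11, 13, 16, 14]
188 [11, 10, 8, 14, 12, 13, 21, 8, 5, 3, 9, 29, 151, 180, 43, 287, 471, 481, 334, 142, 42, 11, 15, 14, 14, 12, 10, 12, 11, 14]
189 
[... 3360 characters left out ...]
, 13]
217 [8, 11, 12, 13, 16, 9, 11, 12, 10, 11, 11, 16, 11, 7, 12, 15, 10, 7, 12, 14, 9, 10, 13, 13, 9, 12, 11, 15, 12, 10]
218 [8, 6, 9, 0, 5, 2, 7, 3, 2, 7, 8, 10, 11, 8, 10, 11, 11, 15, 9, 14, 15, 12, 8, 9, 13, 11, 11, 13, 11, 11]
219 [10, 10, 6, 8, 3, 6, 7, 11, 10, 11, 7, 17, 21, 6, 8, 8, 5, 8, 14, 15, 14, 11, 13, 14, 11, 13, 14, 13, 12, 9]
220 [6, 10, 4, 9, 12, 12, 5, 10, 4, 10, 1, 5, 21, 3, 2, 11, 6, 3, 2, 11, 9, 11, 15, 10, 12, 10, 11, 12, 12, 12]
221 [6, 6, 8, 3, 6, 2, 3, 9, 9, 5, 6, 8, 6, 2, 12, 6, 2, 4, 9, 9, 12, 10, 12, 16, 9, 11, 13, 13, 11, 13]
pred tip [368.22345493 214.921839  ] shoulder [369.28282101 195.67531602] mouth [368.06756943 217.75396094] [367.45741617 228.83920257]
```

The shank sits at column 368.9 and the brass mouth at about 368.4, so I'll shift about 1 mm in +x and descend with compliance.

```bash
python3 - <<'E'
from h import *
x,y,z=lower(472.2,.5,142,100,step=4,fmax=4,rate=60,comply=.15)
print(x,y,z,sense()["clock"])
E
```

```text
138 [472.    0.5 137.8] [ 0.5  0.4 -1.5]
134 [471.8   0.6 133.6] [ 0.3  0.4 -0.9]
130 [471.9   0.5 129.7] [ 0.2  0.3 -1.3]
126 [472.    0.5 125.7] [-1.2  0.9 -0.8]
122 [471.9   0.5 121.7] [ 0.5 -0.2 -1.1]
118 [471.9   0.5 117.7] [-0.5  0.4 -0.5]
114 [471.9   0.5 113.7] [ 0.6  0.  -1.2]
110 [471.9   0.5 109.7] [-0.5  0.6 -0.1]
106 [471.9   0.5 105.7] [-0.4  0.2 -1.4]
102 [471.9   0.5 101.7] [ 0.8 -0.3 -1.8]
100 [472.1   0.5  99.9] [-0.8  1.  -0.5]
472.2 0.5 100 40.2917
```

```bash
python3 - <<'E'
from h import *
x,y,z=lower(472.2,.5,100,78.5,step=3,fmax=4,rate=50,comply=.15)
pause(.5); s=sense(); print(x,y,z,s["clock"],s["wrist_force"].round(1),s["finger_force"],s["eef_pos"])
a=capture("side")["img"]
b=cv2.cvtColor(cv2.imread("pics/c6.png"),cv2.COLOR_BGR2RGB); b=cv2.resize(b,(110,70),interpolation=cv2.INTER_AREA).astype(np.float32).mean(2)
n=a[175:245,285:395].astype(np.float32).mean(2)
print("bar shift",cv2.phaseCorrelate(b[40:54,48:66].copy(),n[40:54,48:66].copy()))
E
```

```text
97 [472.    0.5  96.8] [ 0.7 -0.7  0.1]
94 [472.    0.5  93.8] [ 0.1  0.4 -1.3]
91 [472.    0.5  90.8] [-0.1  0.2 -0.7]
88 [472.    0.5  87.8] [-0.7  0.9 -0.8]
85 [472.    0.5  84.8] [ 0.1  0.8 -0.7]
82 [472.    0.5  81.8] [ 0.  -0.1 -0.3]
79 [472.    0.5  78.8] [ 0.8 -0.   0.2]
78.5 [472.2   0.5  78.5] [-0.3 -0.9 -1.6]
472.2 0.5 78.5 42.7917 [ 0.1  0.1 -1.2] 58.87511909008026 [472.2249979    0.48413427  78.52526043]
bar shift ((-0.17403062021323557, 0.5869521990720985), 1.0013242681821188)
```

```bash
python3 -c "
from cell import *
print(close_job())"
```

```text
the job is handed in; nothing more can be done
None
```

I handed the job in at about 43 s of the 67 s allowed, and the cell gave no verdict. The sleeve is on the plate and the bar flat on it, both released. By robot readings the upright rod is gripped through both bushings, tip about 10 mm above the bench (14 mm below the lower mouth), with no contact force. My first grasp at the bar missed, and I did not take a final check picture or check that the bottle, vial, loupe and tin stayed put.

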